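Check both sides of a warming trough with a surface thermometer

TASK

Check that the warming trough is even before the next bird is laid in it: take the surface thermometer out of its leaning stand, put its tip squarely on the middle of the left panel (left as seen from the robot), press until the sprung tip gives about halfway but never to its stop, hold it there quite still for two seconds, and then take the same reading on the right panel. Set the thermometer back gently in its stand, as it was, never dropping it, and let go; leave everything else on the table where it is.

Things in the scene. Friction and masses are not known exactly. Their poses are not given: they have to be found in the camera images.
- trough: V-shaped warming trough, fixed, 330 mm long, up to 240 wide and 130 high. Origin on the table under its middle, z up, x along the V away from the robot, y to the robot's left. Along the middle a flat spine 38 mm wide, its top 56 mm up; control box at the far end. From each side of the spine rises a 6 mm steel panel 280 mm long, 112 mm up the slope, with a dark warm field in the middle of its face.
- panel_left (a joint): Slope of the left panel (the +y side of the trough) in rad: 0 is level, growing as its outer edge is raised. Locked somewhere from 0.42 to 0.62, each panel for itself; pressing does not move it.
- panel_right (a joint): Slope of the right panel (the -y side of the trough) in rad, as for the left.
- left_mid (a point): Middle of the upper face of the left panel. Its z axis stands square to the panel, up and inwards to the V; its x axis runs along the trough.
- right_mid (a point): Middle of the upper face of the right panel, axes likewise.
- thermometer: Cordless stick-shaped surface thermometer, 195 mm long, 130 to 210 g. z runs from tip to top end; origin on the axis at the lower end of the body. Body: white box from z = 0 to 120 mm, 40 mm wide (y), 22 mm thick (x), screen on +x. Below it a collar 16 mm across (to z = -12), a 9 mm stem, the tip. Grip it across the 40 mm near the top, fingers along its axis: the top 45 mm is clear of the stand.
- tip: Sprung tip: a 13 mm sleeve ending in a flat round steel face 16 mm across. It slides up the stem by 6 mm to its stop against a stiff spring: it begins to give at about 2 N, is halfway in at about 5.5 N and at its stop at about 9.5 N. Origin at the middle of the face; z as the thermometer's.
- tip_face (a point): Middle of the tip's flat face, 75 mm below the lower end of the thermometer's body when the tip is not pressed.
- stand: Fixed stand of bent steel plate on a base 140 x 100 x 10 mm; origin on the table under its middle, z up, x away from the robot. The thermometer leans in it 35 degrees from vertical, top end to -x, tip down to +x: on a back plate 28 mm wide, 75 mm up its body, between cheeks 48 mm apart, 35 mm up, its lower end on a fork with a 26 mm slot for the tip. It goes out and in along its own axis.
- seat (a point): Point of the stand where the thermometer's origin rests, 12 mm to -x of the stand's origin and 100 mm above the table. Axes are the stand's: in place, the thermometer's z axis is (-0.574, 0, 0.819) and its x axis (0.819, 0, 0.574) in them.
- syringe_a: Empty syringe without needle, 125 mm long, lying beyond the stand. Origin under its middle. Bystander.
- syringe_b: A second such syringe, lying on the robot's side of the stand. Bystander.
- jar: Amber glass jar with a white lid, 60 mm across, 85 mm high, beyond the stand. Origin at its foot. Bystander.
- forceps: Steel forceps 150 mm long, lying on the robot's side of the trough. Origin under the middle. Bystander.
- bowl: Steel bowl 120 mm across, 45 mm high, at the robot's left. Origin at its foot. Bystander.
Things that resemble listed ones, but are neither listed nor needed, are in the scene too. Leave any blue or yellow look-alike of the thermometer alone.

How it is judged:
By the outcome, as a careful person would: the job done as asked, in the order asked, and still so for the second after the job is handed in, with the robot touching nothing.
It also fails if it takes over 72 s, if anything falls off the work surface, if the arm or the gripper's body presses on something with over 40 N, if the wrist force passes 120 N, or if a joint passes its speed limit or range.

ROBOT

A 6-joint arm with a two-finger parallel gripper is mounted at the origin on the work surface. World frame = base frame: x ahead of the robot, y to its left, z up, the work surface at z = 0. Lengths are in mm, angles in rad, forces in N, time in s.
With the tool pointing down it reaches from about 275 to 750 mm from the base axis. Payload 10.2 kg.
Tool frame: the origin (TCP) lies between the finger pads; the fingertips stand 19 mm ahead of it and the grasp point (between the pads) is the TCP; z points along the fingers, y is the direction in which the jaws open and shut (so a half turn about z gives the same grasp; the last joint's range is limited). The gripper opens to 88 mm and grips with 3 to 60 N. Pads are 18 mm wide; open, the fingers measure 123 mm over their backs; the gripper's body (75 mm by 187 mm) begins 45 mm behind the grasp point.
Start: joints at [0.923, 0.313, 1.498, -0, 1.331, -0.223], TCP at [216.386, 478.339, 257.72] pointing down, gripper open.
Joint ranges: [-2.94, 2.94], [-0.97, 2.17], [0.19, 2.56], [-1.23, 4.37], [0.02, 3.11], [-2.88, 2.88]. Speed limits (rad/s): [2.39, 2.39, 3.01, 3.14, 3.14, 3.14].

INTERFACE

Orientations are given as [roll, pitch, yaw] about the fixed x, y, z axes, in that order (R = Rz(yaw) Ry(pitch) Rx(roll)).
In Python, from plant import * gives the robot as it stands. Calls block until the motion is done:
- move_ptp(position, orientation): joint-space move of the TCP to a pose.
- move_straight(position, speed=150, frame=None): straight line of the TCP; frame=None keeps the orientation; speed is the mean speed in mm/s.
- move_j(angles): joint-space move.
- grip(opening, squeeze=None): opening from 0.0 (shut) to 1.0 (fully open); squeeze is the grip in N (None keeps the last); returns when the fingers have stopped.
- wait(seconds).
- inverse_kinematics(position, orientation): joint angles nearest the present ones, or None.
- sense(): the state.
- grab_frame(name): name is "scene" or "top" or "wrist"; returns a dict with "img" (400x640x3 uint8, red, green, blue), "vfov" (degrees; the focal length in pixels is half the picture's height over the tangent of half this angle, whatever the lens; pixels are square), "cx", "cy" (the principal point, pixels), "rvec" (rotation vector, rad) and "tvec" (3), from world to camera coordinates, as OpenCV has them; the wrist camera has in their place "hand_eye" (4x4, takes a point from camera to tool coordinates, whose origin is the TCP and whose axes are the flange's). Camera axes: x right, y down, z forward; pixel columns grow to the right and rows downward; lengths in mm; the calibration is good to about 2 mm. A picture is of the moment at which its call begins: read the wrist's pose just before it. There is no depth.
A pose or a line that the arm cannot do raises IKError and nothing moves.
- job_done(): hands the job in, once; it reports no verdict.
The state is a dict: "t": time; "q": joint angles; "qd": joint speeds; "effort": joint torques, N m; "eef_pos": TCP position; "orientation": TCP orientation; "contact_force": force on the tool from outside, world axes, zero at the start; "wrist_torque": the same for the moment, N m; "gripper_width": opening from 0.0 (shut) to 1.0 (fully open).
Only numpy, scipy, OpenCV 4.12 (cv2) and the standard library are available. Lean on these libraries where they do the work, as an engineer would, in place of code of your own. Each camera call takes 0.05 s, during which the arm holds its last target.

## Working session

There is one attempt and no reset: what is moved stays moved. The work goes in short steps, each a Python script; the robot and the scene stay as the last script left them, time stands still between calls to the robot, and variables do not carry over. Pictures are saved under pics/ and viewed, and the job is handed in when it is done.

```bash
ls; mkdir -p pics
python3 - <<'E'
from plant import *
import cv2,numpy as np,pickle
d={}
for n in ["scene","top","wrist"]:
    s=sense(); f=grab_frame(n); d[n]=(s,f)
    cv2.imwrite(f"pics/{n}0.png",f["img"][:,:,::-1])
    print(n,{k:(np.round(v,4).tolist() if k!='img' else 0) for k,v in f.items()})
pickle.dump(d,open("f0.pkl","wb"))
print(sense())
E
```

```text
pics
scene {'img': 0, 'vfov': 44.08, 'cx': 323.5452, 'cy': 201.3761, 'rvec': [2.1918, 0.8924, -0.3742], 'tvec': [-385.437, -122.3304, 1388.9511]}
top {'img': 0, 'vfov': 53.0149, 'cx': 322.6755, 'cy': 198.0708, 'rvec': [2.131, -2.1163, 0.1766], 'tvec': [86.2882, 471.7577, 1063.8165]}
wrist {'img': 0, 'vfov': 66.3685, 'cx': 320.9014, 'cy': 199.7518, 'hand_eye': [[0.0009, -0.9535, -0.3014, 78.0807], [1.0, 0.0008, 0.0004, 0.2193], [-0.0002, -0.3014, 0.9535, -126.9908], [0.0, 0.0, 0.0, 1.0]]}
{'t': 0.15, 'q': array([ 9.22590842e-01,  3.13302207e-01,  1.49821654e+00,  1.97397241e-05,
        1.33097708e+00, -2.23421447e-01]), 'qd': array([ 0.00023769,  0.00014   , -0.00159365,  0.00027717,  0.00023682,
       -0.00014342]), 'effort': array([ 1.01265723e-03, -4.02303171e+01, -2.52314526e+01,  6.94324239e-02,
        3.44366860e-02, -7.72199814e-05]), 'eef_pos': array([216.29082727, 478.21342493, 257.31971054]), 'orientation': array([-3.14071618e+00, -2.18807790e-04,  2.71680382e+00]), 'contact_force': array([-0.34114855,  0.0056377 ,  0.3209733 ]), 'wrist_torque': array([0.0299236 , 0.00527293, 0.01525029]), 'gripper_width': 0.9983784116084718}
```

View pics/scene0.png

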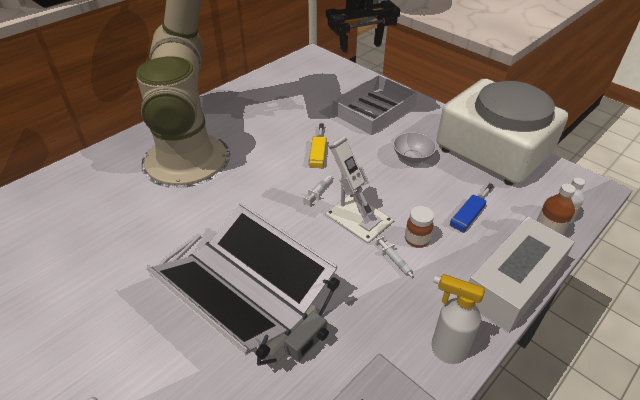

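View pics/top0.png

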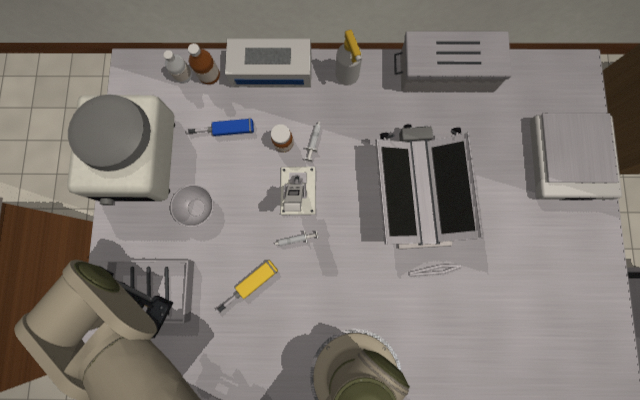

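View pics/wrist0.png

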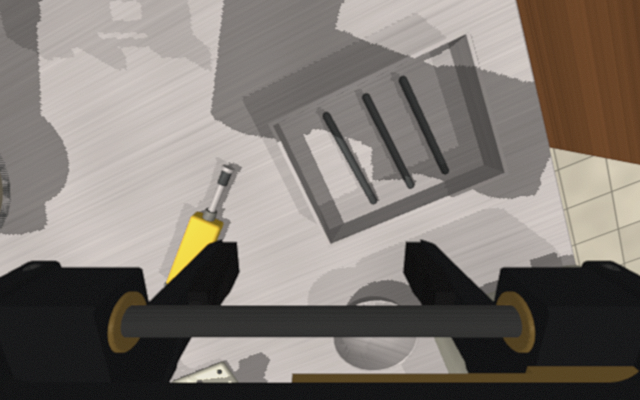

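Candidates for the thermometer are the white one leaning in the stand (scene 350,165; top 295,190), the yellow look-alike (scene 318,150; top 255,280) and the blue one (scene 468,212; top 232,127). I choose the white one in the stand and will check it in close crops.

```bash
cat > h.py <<'E'
import cv2,numpy as np,pickle
from scipy.spatial.transform import Rotation as Rn
def K(f):
    h=f["img"].shape[0]; fl=h/2/np.tan(np.radians(f["vfov"])/2)
    return np.array([[fl,0,f["cx"]],[0,fl,f["cy"]],[0,0,1.]])
def ext(f,s=None):
    if "rvec" in f: return cv2.Rodrigues(np.array(f["rvec"],float))[0],np.array(f["tvec"],float).ravel()
    T=np.eye(4);T[:3,:3]=Rn.from_euler('xyz',s["orientation"]).as_matrix();T[:3,3]=s["eef_pos"]
    M=np.linalg.inv(T@np.array(f["hand_eye"]));return M[:3,:3],M[:3,3]
def proj(f,P,s=None):
    R,t=ext(f,s);p=(np.atleast_2d(P)@R.T+t)@K(f).T;return p[:,:2]/p[:,2:]
def onz(f,uv,z,s=None):
    R,t=ext(f,s);c=-R.T@t;d=R.T@np.linalg.solve(K(f),[uv[0],uv[1],1.]);return c+d*(z-c[2])/d[2]
def crop(img,x,y,w,h,k,name):
    c=cv2.resize(img[y:y+h,x:x+w],None,fx=k,fy=k,interpolation=cv2.INTER_CUBIC);cv2.imwrite("pics/"+name,c[:,:,::-1])
E
python3 - <<'E'
from h import *
d=pickle.load(open("f0.pkl","rb"))
crop(d["scene"][1]["img"],290,110,130,140,5,"c_s.png")
crop(d["top"][1]["img"],260,150,80,80,7,"c_t.png")
crop(d["top"][1]["img"],360,115,140,145,5,"c_tr.png")
crop(d["scene"][1]["img"],140,195,210,175,3.7,"c_str.png")
E
```

```text
(no output)
```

View pics/c_s.png

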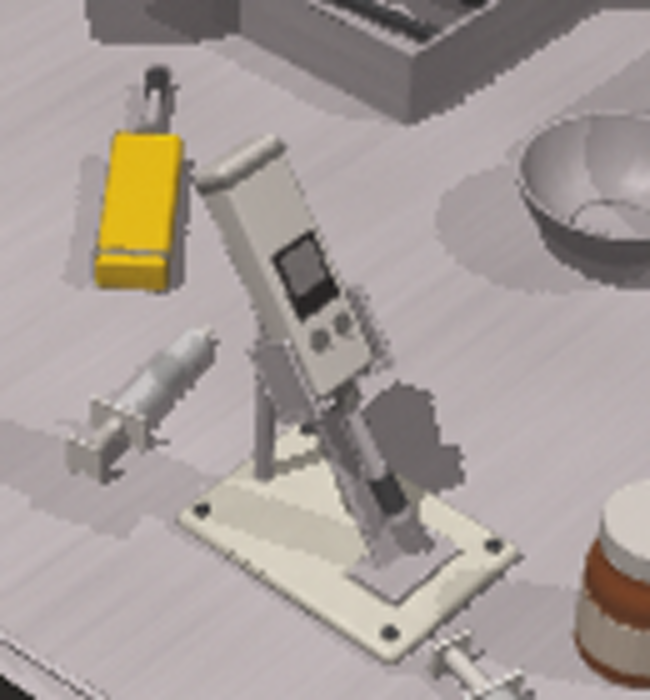

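View pics/c_t.png

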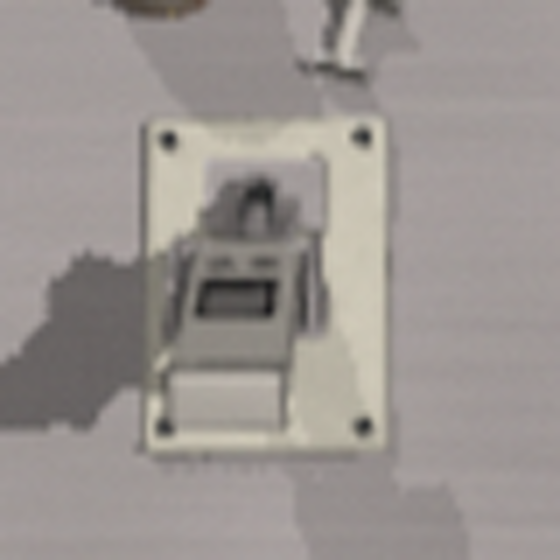

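View pics/c_tr.png

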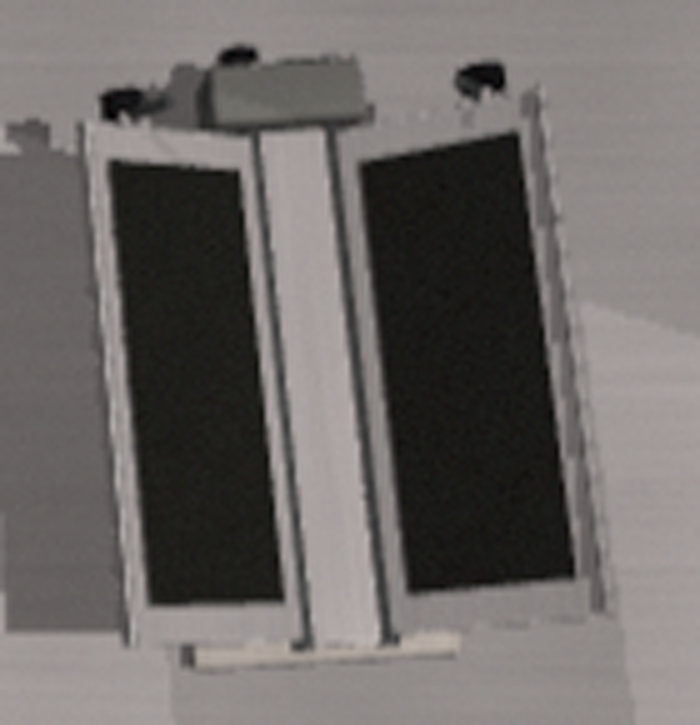

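View pics/c_str.png

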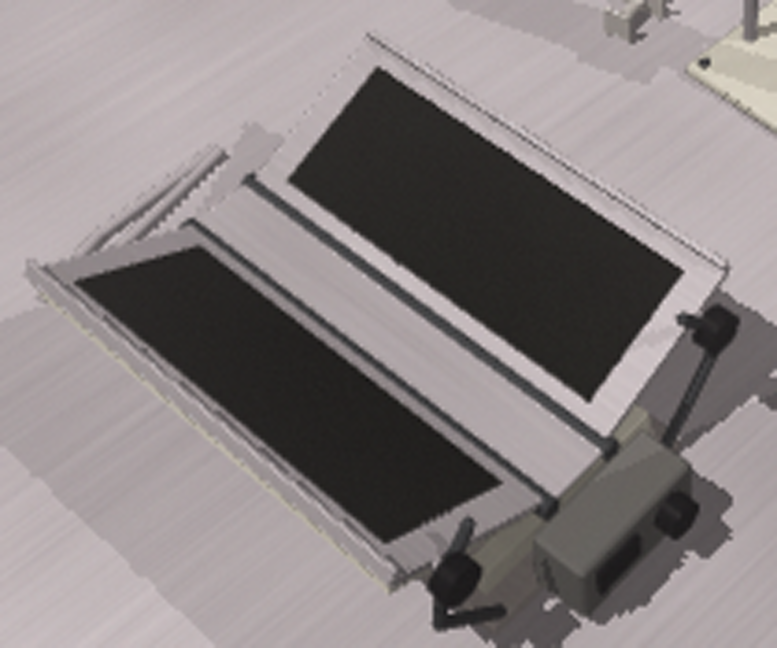

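The crops confirm the white-bodied thermometer with its screen, leaning in the stand. Now I measure the stand and trough from both fixed cameras.

```bash
cat > meas.py <<'E'
from h import *
d=pickle.load(open("f0.pkl","rb"));ft=d["top"][1];fs=d["scene"][1]
T=lambda p,x,y,k:(np.array(p,float)+.5)/k-.5+[x,y]
st_t=T([(150,120),(388,120),(388,450),(148,450)],260,150,7)
st_s=T([(518,553),(392,662),(180,518),(310,428)],290,110,5) # far-left, far-right, near-right
tr_t=T([(110,162),(240,171),(283,600),(148,604),(362,162),(519,132),(575,577),(410,592)],360,115,5)
# order L: FO FI NI NO ; R: FI FO NO NI
tr_s=T([(684,271),(591,401),(289,181),(378,68),(500,483),(388,542),(76,283),(200,246)],140,195,3.7)
def tri(f1,p1,f2,p2):
    P=[K(f)@np.c_[ext(f)] for f in (f1,f2)]
    X=cv2.triangulatePoints(P[0],P[1],np.array(p1).T.copy(),np.array(p2).T.copy());return (X[:3]/X[3]).T
if __name__=="__main__":
    np.set_printoptions(precision=1,suppress=True)
    A=np.array([onz(ft,p,10) for p in st_t]);print("stand top",A,A.mean(0))
    B=np.array([onz(fs,p,10) for p in st_s[:3]]);print("stand scene",B,(B[0]+B[2])/2)
    X=tri(ft,tr_t,fs,tr_s);print(X)
    for i in (0,4):
        Q=X[i:i+4];c=Q.mean(0);n=np.linalg.svd(Q-c)[2][2];n*=np.sign(n[2])
        print(c,n,np.arccos(n[2]))
        print([np.linalg.norm(Q[j]-Q[(j+1)%4]) for j in range(4)])
    print("reproj",proj(ft,X)-tr_t)
E
python3 meas.py
```

```text
stand top [[568.1 210.8  10. ]
 [568.6 112.8  10. ]
 [431.6 111.2  10. ]
 [431.  208.1  10. ]] [499.8 160.7  10. ]
stand scene [[572.6 207.2  10. ]
 [574.7 110.4  10. ]
 [438.4 109.2  10. ]] [505.5 158.2  10. ]
[[ 602.5  -66.4   96.8]
 [ 608.6 -143.1   61.6]
 [ 370.6 -160.    61.7]
 [ 364.8  -83.1   96.8]
 [ 612.9 -210.4   63.9]
 [ 618.3 -283.4  102.4]
 [ 380.1 -300.5  101.5]
 [ 375.5 -226.4   63.7]]
[ 486.6 -113.2   79.2] [ 0.  -0.4  0.9] 0.4288077508103577
[np.float64(84.57829985698413), np.float64(238.58558792036948), np.float64(84.76520164314316), np.float64(238.25475051219163)]
[ 496.7 -255.2   82.9] [-0.   0.5  0.9] 0.47730207131856794
[np.float64(82.66897550252818), np.float64(238.84053771982255), np.float64(83.29399276393428), np.float64(237.9012814062505)]
reproj [[-0.5 -0.4]
 [-0.5 -0.4]
 [-0.1 -0.1]
 [ 0.   0. ]
 [-0.3 -0.2]
 [-0.6 -0.4]
 [-0.2 -0.1]
 [-0.3 -0.2]]
```

Run:
```python
from plant import *
from h import *
np.set_printoptions(precision=2,suppress=True)
def ik(p,R):
    return inverse_kinematics(list(p),list(Rn.from_matrix(R).as_euler('xyz')))
def frame(z,y):
    z=z/np.linalg.norm(z); y=y-z*(y@z); y/=np.linalg.norm(y); return np.c_[np.cross(y,z),y,z]
a=np.array
seat=a([490,159,100.]);tz=a([-.574,0,.819])
for sg in (1,-1): print("stand",sg,ik(seat+100*tz,frame(-tz,a([0,sg,0.]))), ik(seat+250*tz,frame(-tz,a([0,sg,0.]))))
for nm,c,n in (("L",a([486.6,-113.2,79.2]),a([0.03,-.416,.909])),("R",a([496.7,-255.2,82.9]),a([-.03,.46,.888]))):
    for ang in np.arange(0,360,45):
        y=a([np.cos(np.radians(ang)),np.sin(np.radians(ang)),0])
        print(nm,ang,ik(c+175*n,frame(-n,y)))
for yaw in (np.pi,0,np.pi/2,-np.pi/2):
    for p in ([480,160,400],[480,-190,400]):
        print("view",yaw,p,inverse_kinematics(p,[np.pi,0,yaw]))
```

```text
stand 1 [ 0.14  0.06  2.16 -0.25  0.33 -1.22] [ 0.19 -0.32  2.11 -0.16  0.75 -1.3 ]
stand -1 [ 0.14  0.06  2.16 -0.25  0.33  1.92] [ 0.19 -0.32  2.11 -0.16  0.75  1.84]
L 0 [-0.72  0.45  1.41  0.3   1.6  -0.76]
L 45 [-0.72  0.45  1.41  0.3   1.6  -1.5 ]
L 90 [-0.72  0.45  1.41  0.3   1.6  -2.32]
L 135 None
L 180 [-0.72  0.45  1.41  0.3   1.6   2.38]
L 225 [-0.72  0.45  1.41  0.3   1.6   1.65]
L 270 [-0.72  0.45  1.41  0.3   1.6   0.82]
L 315 [-0.72  0.45  1.41  0.3   1.6  -0.02]
R 0 [-0.38  0.28  1.67 -0.5   1.03 -0.16]
R 45 [-0.38  0.28  1.67 -0.5   1.03 -0.88]
R 90 [-0.38  0.28  1.67 -0.5   1.03 -1.72]
R 135 [-0.38  0.28  1.67 -0.5   1.03 -2.57]
R 180 None
R 225 [-0.38  0.28  1.67 -0.5   1.03  2.26]
R 270 [-0.38  0.28  1.67 -0.5   1.03  1.42]
R 315 [-0.38  0.28  1.67 -0.5   1.03  0.57]
view 3.141592653589793 [480, 160, 400] [ 0.09  0.21  1.26  0.    1.67 -1.48]
view 3.141592653589793 [480, -190, 400] [-0.6   0.24  1.23  0.    1.67 -2.17]
view 0 [480, 160, 400] [ 0.09  0.21  1.26 -0.    1.67  1.66]
view 0 [480, -190, 400] [-0.6   0.24  1.23 -0.    1.67  0.97]
view 1.5707963267948966 [480, 160, 400] [ 0.09  0.21  1.26 -0.    1.67  0.09]
view 1.5707963267948966 [480, -190, 400] [-0.6   0.24  1.23  0.    1.67 -0.6 ]
view -1.5707963267948966 [480, 160, 400] None
view -1.5707963267948966 [480, -190, 400] [-0.6   0.24  1.23 -0.    1.67  2.54]
```

Run:
```python
from plant import *
from h import *
d={}
for n,p in (("wt",[560,-185,400]),("ws",[560,150,380])):
    move_ptp(p,[np.pi,0,0]); wait(.3)
    s=sense(); f=grab_frame("wrist"); d[n]=(s,f)
    cv2.imwrite(f"pics/{n}1.png",f["img"][:,:,::-1])
    if n=="wt": d["scene"]=(s,grab_frame("scene")); d["top"]=(s,grab_frame("top"))
    print(s["t"],s["eef_pos"],s["orientation"],s["contact_force"])
pickle.dump(d,open("f1.pkl","wb"))
```

```text
3.1333 [ 560.04556196 -184.80146808  399.99112427] [-3.14157383e+00  5.98540120e-05  4.06475379e-04] [-0.5150522   0.25891095  0.8411643 ]
4.85 [560.18493776 149.42394466 379.97983449] [ 3.14157503e+00  2.54505114e-05 -8.98803264e-04] [ 0.69578454 -0.22278384  0.66477935]
```

View pics/wt1.png

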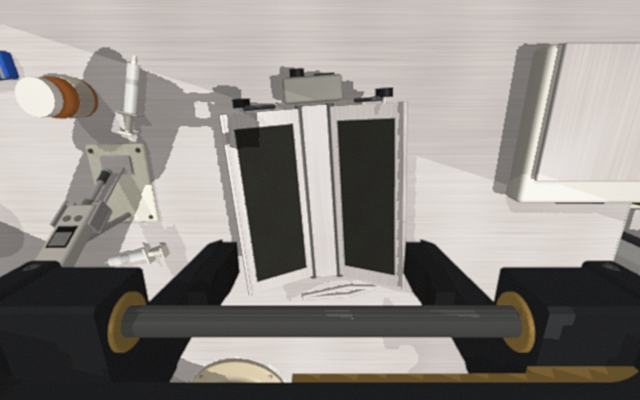

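View pics/ws1.png

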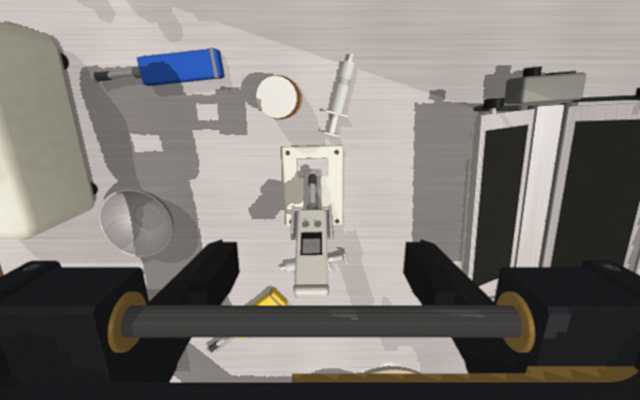

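wt1 shows both dark fields (left 236-305, 125-280; right 335-395, 120-275). ws1 shows the stand plate (281-344, 147-228) with the thermometer. I crop both for sharper corners.

Run:
```python
from h import *
d=pickle.load(open("f1.pkl","rb"))
crop(d["wt"][1]["img"],225,110,180,180,4,"c_wt.png")
crop(d["ws"][1]["img"],265,135,100,170,4,"c_ws.png")
```

```text
(no output)
```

View pics/c_wt.png

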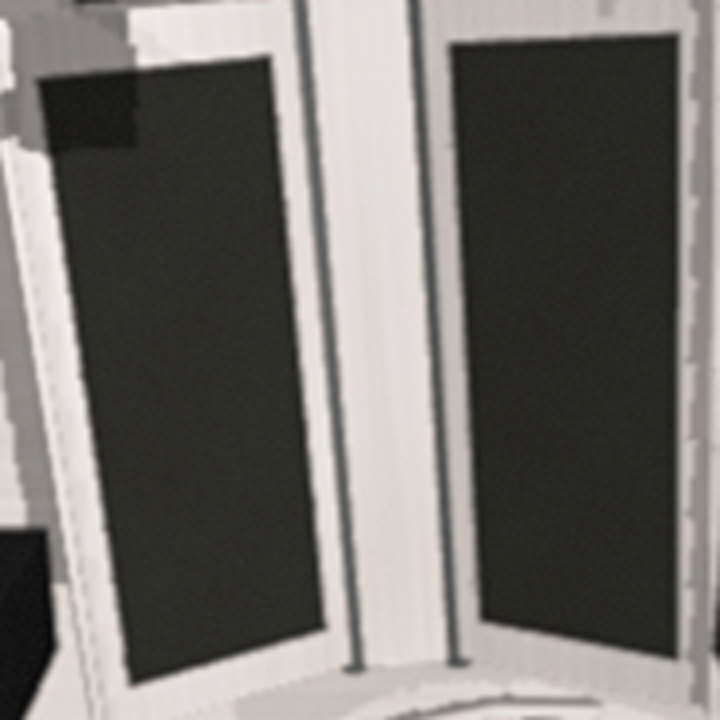

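View pics/c_ws.png

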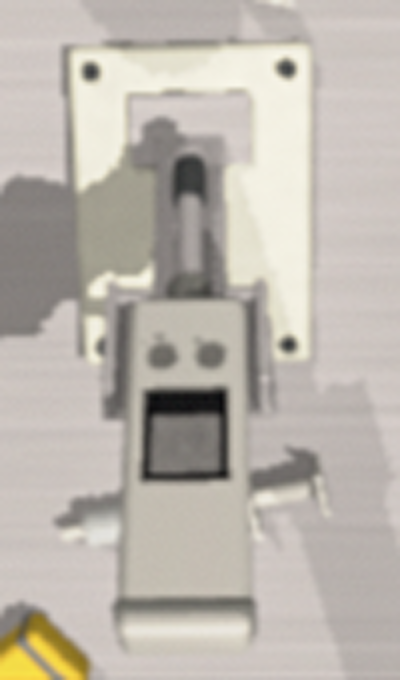

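```bash
cat > fit.py <<'E'
from meas import *
from scipy.optimize import least_squares
d1=pickle.load(open("f1.pkl","rb"));sw,fw=d1["wt"];ss,fws=d1["ws"]
tr_w=T([(40,80),(270,58),(325,630),(132,685),(450,44),(678,35),(677,658),(482,620)],225,110,4)
Rz=lambda a:np.array([[np.cos(a),-np.sin(a),0],[np.sin(a),np.cos(a),0],[0,0,1]])
Rx=lambda a:np.array([[1,0,0],[0,np.cos(a),-np.sin(a)],[0,np.sin(a),np.cos(a)]])
def trough(p):
    yaw,hx,hy=p[0],p[1],p[2];out=[]
    for i,(c,sl,sg) in enumerate(((p[3:6],p[6],1),(p[7:10],p[10],-1))):
        R=Rz(yaw)@Rx(sg*sl)
        o=[(1,1),(1,-1),(-1,-1),(-1,1)]   # L: FO FI NI NO -> y + + is outer for left
        # R: FI FO NO NI -> FI is +y
        out+= [c+R@np.array([a*hx,b*hy,0]) for a,b in o]
    return np.array(out)
def res(p,views=("t","s","w")):
    X=trough(p);r=[]
    if "t" in views:r.append(proj(ft,X)-tr_t)
    if "s" in views:r.append(proj(fs,X)-tr_s)
    if "w" in views:r.append(proj(fw,X,sw)-tr_w)
    return np.concatenate(r).ravel()
p0=[0.07,119,42,486,-113,79,.43,497,-255,83,.48]
st_w=T([(70,45),(312,43),(314,360)],265,135,4)
st_h_w=T([(91,71),(287,68),(289,344)],265,135,4)
def stand(q,P): return np.array([q[0],q[1],0])+np.array(P,float)@Rz(q[2]).T
C=[(70,50,10),(70,-50,10),(-70,-50,10),(-70,50,10)]
def resS(q,v="tsw"):
    r=[]
    if "t" in v:r.append(proj(ft,stand(q,C))-st_t)
    if "s" in v:r.append(proj(fs,stand(q,C))[:3]-st_s[:3])
    if "w" in v:r.append(proj(fws,stand(q,C),ss)[:3]-st_w)
    return np.concatenate(r).ravel()
if __name__=="__main__":
    np.set_printoptions(precision=3,suppress=True)
    for v in ("tsw","ts","tw","sw","w"):
        L=least_squares(res,p0,args=(v,));print(v,L.x,"rms",np.sqrt(np.mean(L.fun**2)))
    for v in ("tsw","t","s","w"):
        L=least_squares(resS,[500,160,0],args=(v,));print(v,L.x,np.sqrt(np.mean(L.fun**2)))
E
python3 fit.py
```

```text
tsw [   0.072  119.301   41.978  487.024 -112.821   79.202    0.426  497.234
 -254.762   82.418    0.486] rms 0.3519567484850862
ts [   0.071  119.219   41.982  486.682 -113.114   79.231    0.429  496.764
 -255.048   82.789    0.488] rms 0.34868984482326115
tw [   0.071  119.44    41.926  486.898 -112.8     78.727    0.417  497.11
 -255.166   81.052    0.475] rms 0.37417042133645817
sw [   0.073  119.23    41.986  487.443 -112.768   79.703    0.431  497.63
 -254.491   82.794    0.487] rms 0.19265816318410922
w [   0.072  129.134   45.389  474.923 -106.64    42.398    0.422  486.118
 -260.263   45.484    0.481] rms 0.09487440168315896
tsw [503.007 161.172   0.018] 0.8996499650746167
t [499.876 160.72    0.013] 0.4913212539433999
s [504.849 158.864   0.011] 0.7095784467322361
w [503.967 161.958   0.019] 0.5860574989746163
```

```bash
cat > thm.py <<'E'
from fit import *
def thm(q,P,dy=0):  # thermometer pts -> world
    R=np.c_[[.819,0,.574],[0,1,0],[-.574,0,.819]]
    return stand(q,np.array(P,float)@R.T+np.array([-12,0,100])+[0,dy,0])
BOX=[(x,y,z) for z in (0,120) for y in (-20,20) for x in (-11,11)]
def draw(f,s,q,name,x,y,w,h,k):
    im=f["img"].copy();im=cv2.resize(im[y:y+h,x:x+w],None,fx=k,fy=k,interpolation=cv2.INTER_CUBIC)
    tf=lambda p:tuple(int(v) for v in ((p-[x,y]+.5)*k-.5))
    p=proj(f,thm(q,BOX),s)
    for a in range(8):
        for b in range(a):
            if bin(a^b).count("1")==1: cv2.line(im,tf(p[a]),tf(p[b]),(255,0,0),1)
    c=proj(f,thm(q,[(8*np.cos(t),8*np.sin(t),-75) for t in np.linspace(0,6.28,20)]),s)
    for a in c: cv2.circle(im,tf(a),1,(0,255,0),-1)
    p=proj(f,stand(q,C),s)
    for i in range(4): cv2.line(im,tf(p[i]),tf(p[(i+1)%4]),(0,0,255),1)
    cv2.imwrite("pics/"+name,im[:,:,::-1])
E
python3 - <<'E'
from thm import *
q=[503,161.2,.016]
draw(fws,ss,q,"o_w.png",265,135,100,170,4)
draw(fs,None,q,"o_s.png",290,110,130,140,5)
draw(ft,None,q,"o_t.png",260,150,80,80,7)
E
```

```text
(no output)
```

View pics/o_w.png

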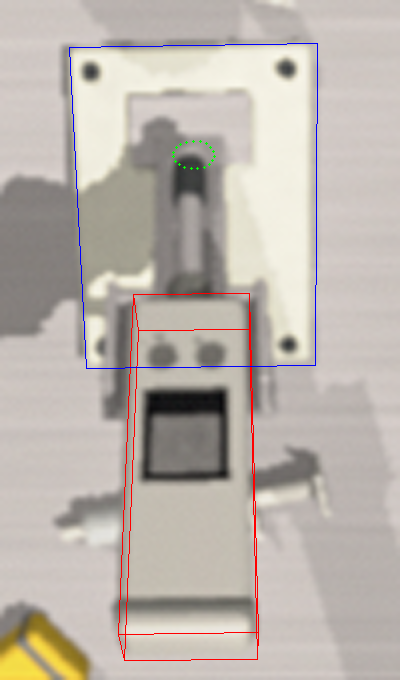

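View pics/o_s.png

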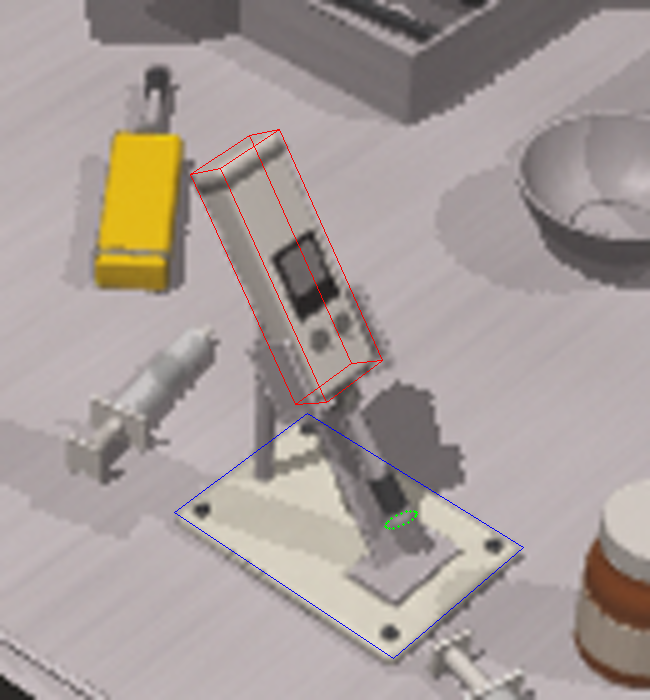

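View pics/o_t.png

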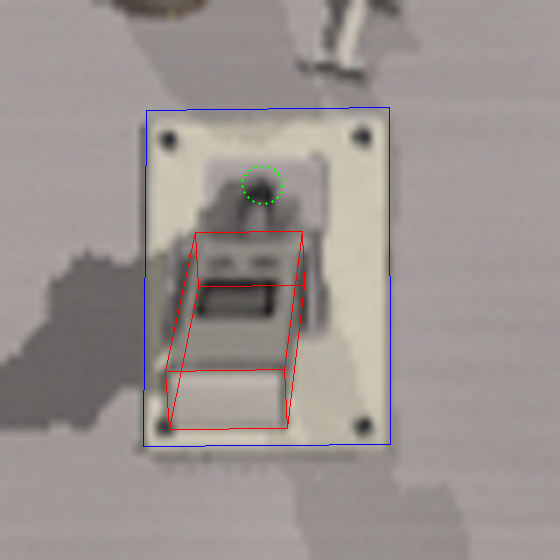

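```bash
cat > g.py <<'E'
from thm import *
Q=[503,162,.016]
def frame(z,y):
    z=np.array(z,float);z=z/np.linalg.norm(z); y=y-z*(y@z); y/=np.linalg.norm(y); return np.c_[np.cross(y,z),y,z]
TZ=Rz(Q[2])@[-.5736,0,.8192]
RG=frame(-TZ,-Rz(Q[2])[:,1]);EG=list(Rn.from_matrix(RG).as_euler('xyz'))
SEAT=stand(Q,[(-12,0,100)])[0]
E
python3 - <<'E'
from plant import *
from g import *
np.set_printoptions(precision=3,suppress=True)
grip(0.8)
move_ptp(list(SEAT+220*TZ),EG);wait(.2)
s=sense();f=grab_frame("wrist");pickle.dump((s,f),open("f2.pkl","wb"))
print(s["t"],s["eef_pos"],SEAT+220*TZ,s["q"],s["contact_force"])
draw(f,s,Q,"pre.png",0,0,640,400,1.2)
E
```

```text
6.5833 [365.709 159.739 280.563] [364.826 159.789 280.224] [ 0.168 -0.251  2.132 -0.142  0.661  1.809] [-0.675 -0.441 -0.003]
```

View pics/pre.png

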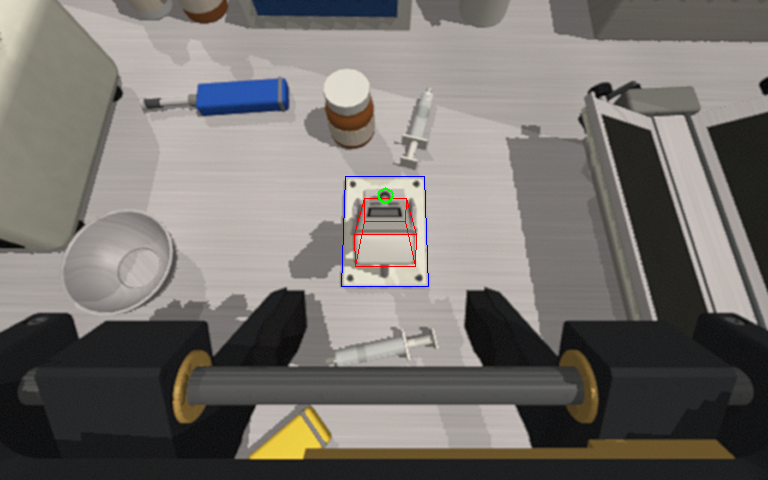

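The overlay sits on the thermometer's top end (355-416, 233-266) within about a pixel, so I grasp.

Run:
```python
from plant import *
from g import *
np.set_printoptions(precision=3,suppress=True)
move_straight(list(SEAT+100*TZ),speed=90)
print(sense()["eef_pos"],SEAT+100*TZ,sense()["contact_force"])
grip(0.3,35);wait(.2)
s=sense();f=grab_frame("wrist")
f3=grab_frame("scene");cv2.imwrite("pics/gr_w.png",f["img"][:,:,::-1]);crop(f3["img"],270,90,160,150,4,"gr_s.png")
pickle.dump((s,f),open("f3.pkl","wb"))
print(s["t"],s["eef_pos"],s["orientation"],EG,s["gripper_width"],s["contact_force"],s["wrist_torque"])
```

```text
[433.645 160.948 182.327] [433.649 160.89  181.92 ] [ 1.167 -1.292 -0.784]
8.8833 [433.664 160.93  182.   ] [-3.142 -0.611  0.016] [np.float64(3.141592653589793), np.float64(-0.6108570345765436), np.float64(0.016000000000000014)] 0.4480137601355137 [-0.554  0.786  1.834] [0.1   0.408 0.073]
```

View pics/gr_w.png

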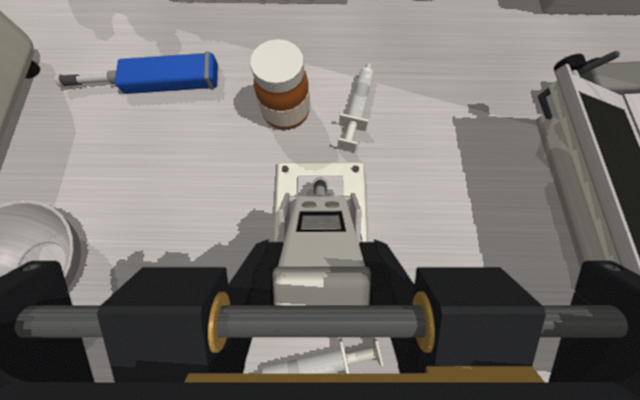

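View pics/gr_s.png

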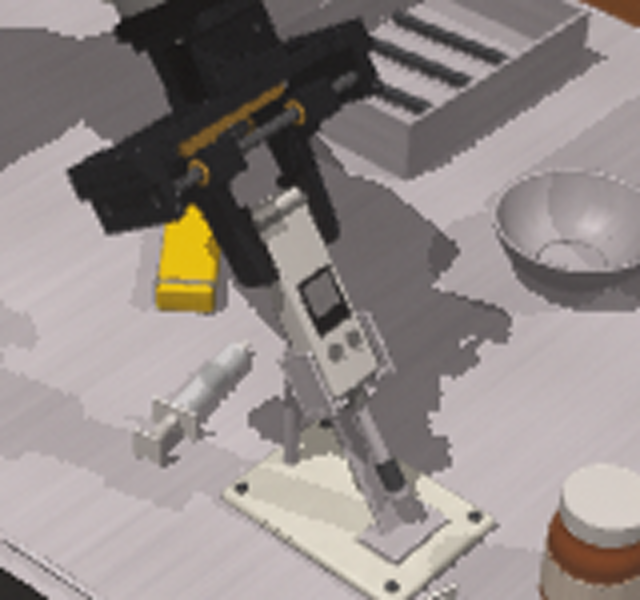

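Gripped at 39.4 mm, screen up, still seated. Next I lift along the axis and hover over the left panel.

```bash
cat >> g.py <<'E'
PL=dict(c=np.array([487.1,-112.8,79.2]),R=Rz(.072)@Rx(.427))
PR=dict(c=np.array([497.3,-254.8,82.3]),R=Rz(.072)@Rx(-.485))
for P in (PL,PR):
    P["n"]=P["R"][:,2];P["T"]=frame(-P["n"],-P["R"][:,1]);P["E"]=list(Rn.from_matrix(P["T"]).as_euler('xyz'))
def pt(P,h): return list(P["c"]+(175+h)*P["n"])
E
python3 - <<'E'
from plant import *
from g import *
np.set_printoptions(precision=3,suppress=True)
assert inverse_kinematics(list(SEAT+270*TZ),EG) is not None and inverse_kinematics(pt(PL,50),PL["E"]) is not None
assert inverse_kinematics(pt(PR,50),PR["E"]) is not None
move_straight(list(SEAT+130*TZ),speed=50)
print(sense()["contact_force"],sense()["gripper_width"])
move_straight(list(SEAT+270*TZ),speed=150)
move_ptp(pt(PL,50),PL["E"]);
move_straight(pt(PL,20),speed=60);wait(.3)
s=sense();d={n:(s,grab_frame(n)) for n in ("wrist","scene","top")}
pickle.dump(d,open("f4.pkl","wb"))
for n in d: cv2.imwrite(f"pics/hl_{n}.png",d[n][1]["img"][:,:,::-1])
s=sense();print(s["t"],s["eef_pos"],pt(PL,20),s["orientation"],PL["E"],s["gripper_width"])
F=[]
for i in range(8): F.append(sense()["contact_force"]);wait(.03)
print(np.array(F)@PL["n"],np.mean(F,0))
crop(d["scene"][1]["img"],170,110,200,190,4,"hl_sc.png");crop(d["top"][1]["img"],340,100,150,170,3.5,"hl_tc.png")
E
```

```text
[-0.159 -0.111  0.092] 0.45016642325509926
13.4 [ 492.909 -193.399  256.713] [np.float64(492.90953167549833), np.float64(-193.3484629668821), np.float64(256.69139262337256)] [-2.715 -0.     0.072] [np.float64(-2.714592653589793), np.float64(2.220446049250313e-16), np.float64(0.07200000000000006)] 0.45379077809964463
[-2.006 -1.01  -0.959 -1.205 -1.516 -1.591 -1.403 -1.178] [ 0.29   0.038 -1.485]
```

View pics/hl_sc.png

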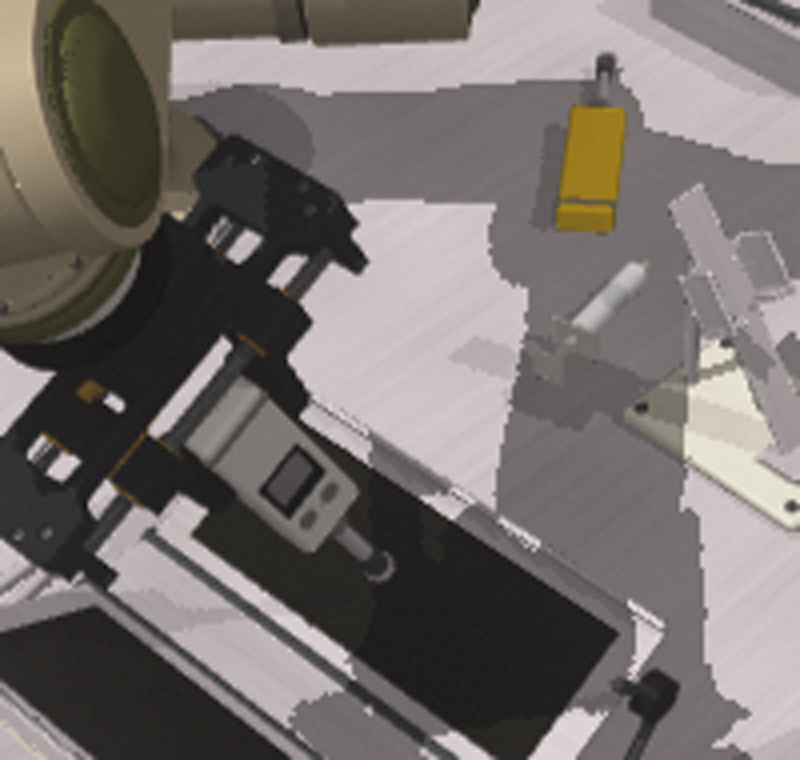

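View pics/hl_tc.png

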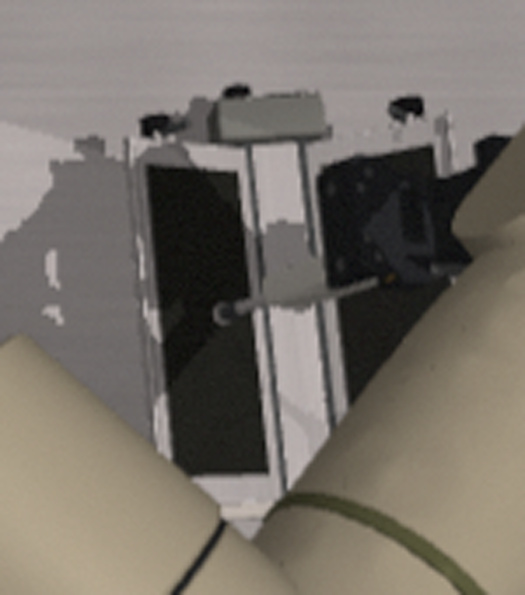

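View pics/hl_wrist.png

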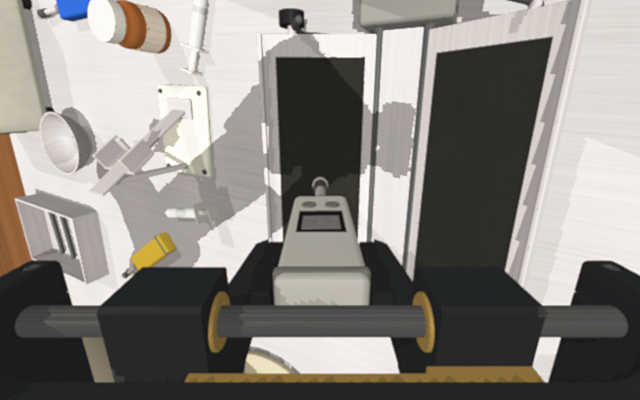

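Run:
```python
from g import *
d=pickle.load(open("f4.pkl","rb"))
t=PL["c"]+20*PL["n"]
ring=np.array([t+PL["R"]@[8*np.cos(a),8*np.sin(a),0] for a in np.linspace(0,6.28,24)])
ring2=ring+13*PL["n"]
outs=[]
for n,(s,f) in d.items():
    u=proj(f,[t],s)[0];print(n,u)
    x,y=int(u[0])-25,int(u[1])-25;k=7
    im=cv2.resize(f["img"][y:y+50,x:x+50],None,fx=k,fy=k,interpolation=cv2.INTER_CUBIC)
    im=np.clip(im.astype(float)*1.6,0,255).astype(np.uint8)
    for r,c in ((ring,(255,0,0)),(ring2,(0,255,0))):
        for p in proj(f,r,s): cv2.circle(im,tuple(int(v) for v in (p-[x,y]+.5)*k),1,c,-1)
    outs.append(im)
cv2.imwrite("pics/tips.png",cv2.resize(np.hstack(outs),None,fx=.75,fy=.75)[:,:,::-1])
```

```text
wrist [320.88383622 183.75485582]
scene [265.27670731 251.90013179]
top [402.74249304 188.6389128 ]
```

View pics/tips.png

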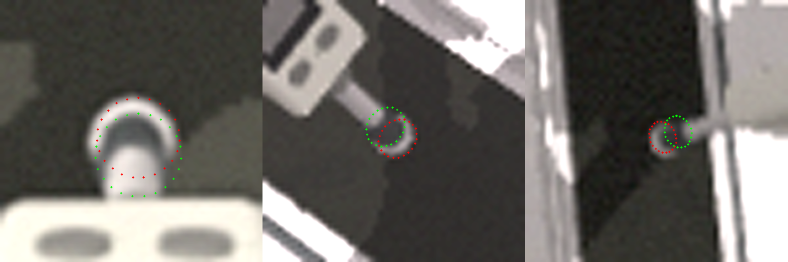

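The overlay agrees with the tip within about 1 mm in all three views. Now I press on the left panel.

```bash
cat > press.py <<'E'
from plant import *
from g import *
np.set_printoptions(precision=2,suppress=True)
def fn(P,k=6):
    F=[];Z=[]
    for i in range(k):
        s=sense();F.append(s["contact_force"]@P["n"]);Z.append((s["eef_pos"]-P["c"])@P["n"]-175);wait(.02)
    return np.mean(F),np.mean(Z)
def press(P,h0=20):
    t0=sense()["t"]
    f0,_=fn(P,10);h=h0;move_straight(pt(P,6),speed=30);wait(.2);f0b,_=fn(P,10);print("tare",f0,f0b);f0=f0b
    h=6;on=None
    while True:
        h-=.5;move_straight(pt(P,h),speed=10);wait(.06);f,z=fn(P,4);f-=f0
        print(f"{h:.2f} z{z:.2f} F{f:.2f}",end=" | ")
        if on is None and f>1.5: on=h
        if f>4.9 or (on is not None and on-h>=3) or h<-8: break
    wait(.3);f,z=fn(P,10);f-=f0;print("\nset",h,z,f,sense()["t"]-t0,sense()["t"])
    return h,f,f0
E
python3 - <<'E'
from press import *
h,f,f0=press(PL)
print(sense()["gripper_width"])
pickle.dump((h,f,f0),open("pl.pkl","wb"))
E
```

```text
tare -1.4890263691428403 -1.7246774621156475
5.50 z5.49 F-0.33 | 5.00 z5.00 F-0.15 | 4.50 z4.50 F-0.07 | 4.00 z4.00 F0.14 | 3.50 z3.49 F0.22 | 3.00 z2.99 F0.31 | 2.50 z2.51 F0.16 | 2.00 z1.99 F0.14 | 1.50 z1.50 F0.92 | 1.00 z1.08 F1.29 | 0.50 z0.62 F2.59 | 0.00 z0.08 F3.21 | -0.50 z-0.43 F4.32 | -1.00 z-0.94 F4.36 | -1.50 z-1.43 F5.37 | 
set -1.5 -1.4870101999149767 5.3794466916553585 7.2416 20.9083
0.45171837521416874
```

Run:
```python
from press import *
h,f,f0=pickle.load(open("pl.pkl","rb"))
d=(sense(),grab_frame("scene"));crop(d[1]["img"],200,190,120,100,6,"pl_s.png")
wait(2.5)
print("hold end F",fn(PL)[0]-f0,sense()["t"],np.abs(sense()["qd"]).max())
move_straight(pt(PL,6),speed=25);wait(.1);print("tare after",fn(PL)[0],f0)
move_straight(pt(PL,50),speed=100)
move_ptp(pt(PR,50),PR["E"])
move_straight(pt(PR,15),speed=60);wait(.2)
s=sense();d={n:(s,grab_frame(n)) for n in ("wrist","scene","top")}
pickle.dump(d,open("f5.pkl","wb"))
print(s["t"],s["eef_pos"],pt(PR,15),s["gripper_width"])
t=PR["c"]+15*PR["n"]
ring=np.array([t+PR["R"]@[8*np.cos(a),8*np.sin(a),0] for a in np.linspace(0,6.28,24)])
outs=[]
for n,(s,f) in d.items():
    u=proj(f,[t],s)[0]
    x,y=int(u[0])-30,int(u[1])-30;k=4
    im=cv2.resize(f["img"][y:y+60,x:x+60],None,fx=k,fy=k,interpolation=cv2.INTER_CUBIC)
    im=np.clip(im.astype(float)*1.5,0,255).astype(np.uint8)
    for p in proj(f,ring,s): cv2.circle(im,tuple(int(v) for v in (p-[x,y]+.5)*k),1,(255,0,0),-1)
    outs.append(im)
cv2.imwrite("pics/tipsR.png",np.hstack(outs)[:,:,::-1])
```

```text
hold end F 5.386951211281503 23.5583 0.0020641931497158168
tare after -1.5604923697709874 -1.7246774621156475
26.5083 [ 491.05 -166.33  250.71] [np.float64(490.92777857366207), np.float64(-166.4499108282888), np.float64(250.38824033062036)] 0.45148504078790574
```

View pics/pl_s.png

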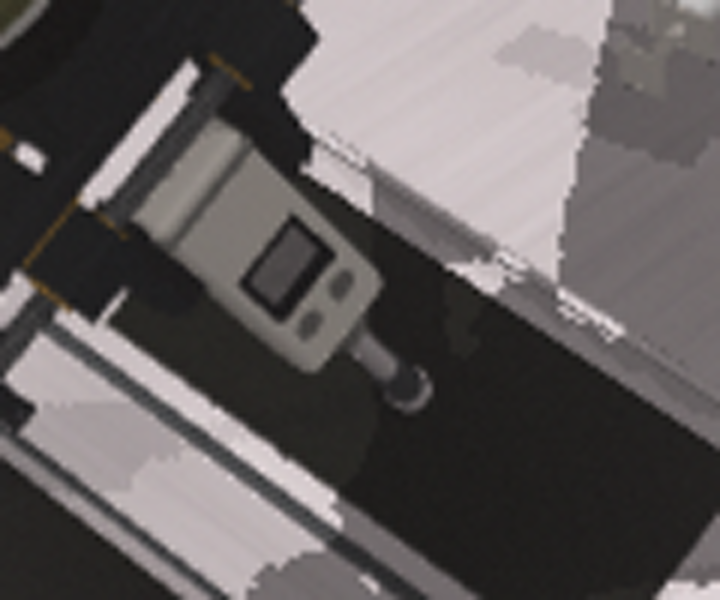

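View pics/tipsR.png

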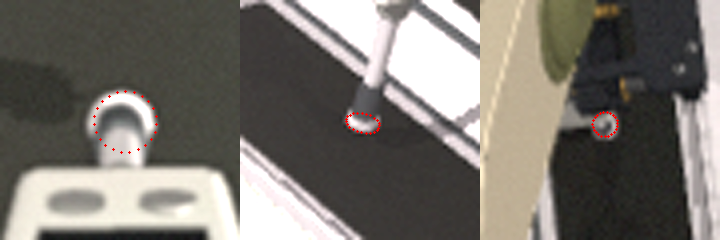

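The left reading is done: 5.4 N steady for over 2 s. The tip is predicted correctly over the middle of the right panel, so I press there next.

Run:
```python
from press import *
h,f,f0=press(PR)
print(sense()["gripper_width"])
if 4.3<f<6.8:
    f3=grab_frame("scene");crop(f3["img"],160,210,120,100,6,"pr_s.png")
    wait(2.5)
    print("hold end F",fn(PR)[0]-f0,sense()["t"],np.abs(sense()["qd"]).max())
    move_straight(pt(PR,6),speed=25);wait(.1);print("tare after",fn(PR)[0],f0)
    move_straight(pt(PR,50),speed=100); print(sense()["t"])
```

```text
tare -1.4336796023404732 -1.5060184200439344
5.50 z5.49 F-0.15 | 5.00 z4.99 F-0.15 | 4.50 z4.49 F-0.06 | 4.00 z3.99 F-0.08 | 3.50 z3.49 F0.22 | 3.00 z2.99 F-0.02 | 2.50 z2.50 F0.33 | 2.00 z1.99 F0.43 | 1.50 z1.55 F0.77 | 1.00 z1.11 F2.29 | 0.50 z0.56 F3.01 | 0.00 z0.05 F3.61 | -0.50 z-0.45 F4.46 | -1.00 z-0.95 F4.95 | 
set -1.0 -0.9889180432867704 5.085224472513444 6.699999999999999 33.3583
0.45116631736214846
hold end F 5.101159059410077 36.0083 0.0029505503253189997
tare after -1.4977803997703891 -1.5060184200439344
37.2333
```

The right reading is done: 5.1 N, steady. Now I return it, pausing above the stand to check.

Run:
```python
from press import *
move_ptp(list(SEAT+270*TZ),EG)
move_straight(list(SEAT+200*TZ),speed=100);wait(.2)
s=sense();d={n:(s,grab_frame(n)) for n in ("wrist","scene")}
crop(d["scene"][1]["img"],270,90,160,150,4,"ret_s.png");cv2.imwrite("pics/ret_w.png",d["wrist"][1]["img"][:,:,::-1])
print(s["t"],s["eef_pos"],SEAT+200*TZ,s["orientation"],EG,s["gripper_width"])
```

```text
39.5917 [376.27 160.01 264.31] [376.3  159.97 263.84] [-3.14 -0.61  0.02] [np.float64(3.141592653589793), np.float64(-0.6108570345765436), np.float64(0.016000000000000014)] 0.44895046805456135
```

View pics/ret_s.png

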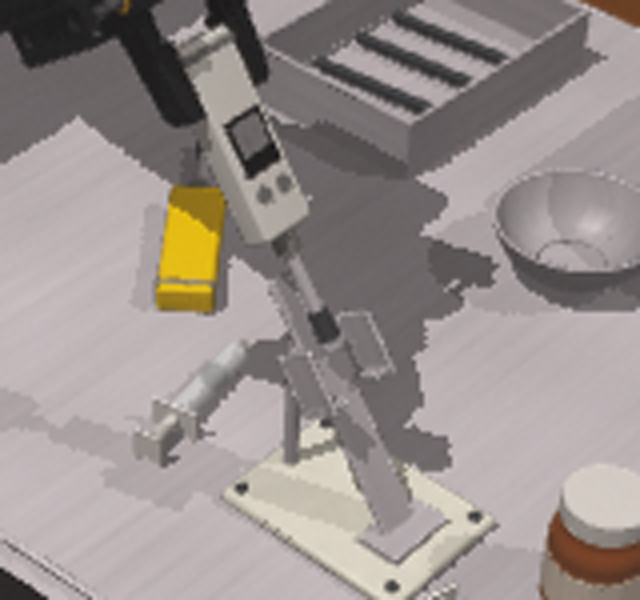

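View pics/ret_w.png

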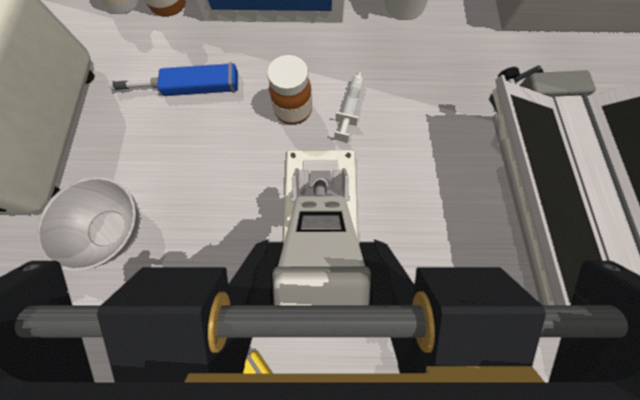

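The thermometer sits in the gripper exactly as at the grasp and is lined up between the cheeks. I lower it slowly with a force check.

Run:
```python
from press import *
def F(k=5):
    v=[]
    for i in range(k): v.append(sense()["contact_force"]);wait(.02)
    return np.mean(v,0)
f0=F(8)
for a in (160,130,112,106):
    move_straight(list(SEAT+a*TZ),speed=60);wait(.1);f=F()-f0;print(a,f,f@TZ)
    if np.linalg.norm(f)>6: print("STOP");raise SystemExit
for a in (104,103,102,101.5,101,100.5,100):
    move_straight(list(SEAT+a*TZ),speed=12);wait(.1);f=F()-f0;print(a,f,f@TZ)
    if f@TZ>2.5: break
s=sense();print(s["t"],s["eef_pos"],a)
f3=grab_frame("scene");crop(f3["img"],270,90,160,150,4,"set_s.png")
```

```text
160 [ 1.14 -0.56 -0.05] -0.6893593676265128
130 [ 1.32 -0.62 -0.13] -0.8586395355968033
112 [ 2.46 -0.6  -0.22] -1.5882310324873663
106 [ 2.33 -0.36 -0.53] -1.7670048550759272
104 [ 2.79 -0.7   0.09] -1.513829709742264
103 [ 2.92 -0.44 -0.03] -1.6978329183951735
102 [ 3.12 -0.16 -0.03] -1.8101421310000836
101.5 [ 2.63 -0.39  0.57] -1.037139268647159
101 [2.21 0.05 0.75] -0.6515798449845829
100.5 [ 2.69 -0.23  0.95] -0.7606400977026873
100 [ 0.57 -0.07  3.18] 2.2801837600491655
45.825 [433.65 160.9  181.97] 100
```

View pics/set_s.png

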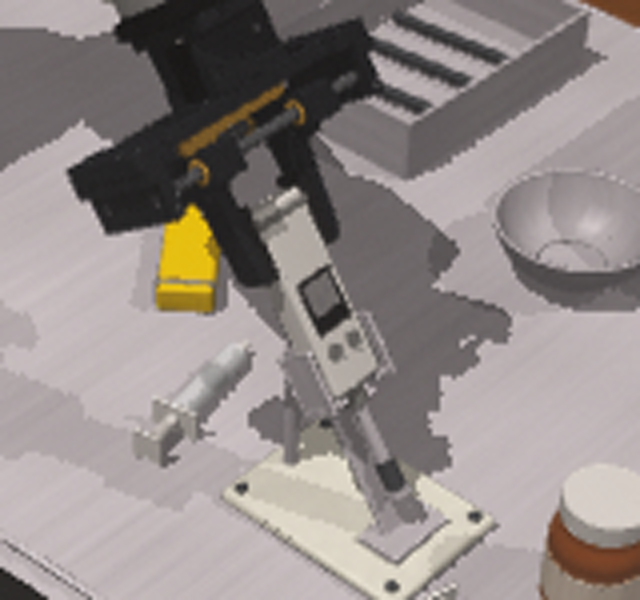

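It is seated: the axial force came up by 3 N exactly at the grasp height, and the picture matches the original. I release and withdraw.

Run:
```python
from press import *
grip(0.5);wait(.1);grip(0.8);wait(.2)
move_straight(list(SEAT+230*TZ),speed=80);wait(.5)
s=sense();d={n:(s,grab_frame(n)) for n in ("wrist","scene","top")}
draw(d["scene"][1],None,Q,"end_s.png",270,90,160,150,4)
draw(d["wrist"][1],s,Q,"end_w.png",0,0,640,400,1.2)
cv2.imwrite("pics/end_top.png",d["top"][1]["img"][:,:,::-1])
print(s["t"],s["contact_force"],s["gripper_width"])
```

```text
49.2917 [0.1  0.36 0.24] 0.8036286929591808
```

View pics/end_s.png

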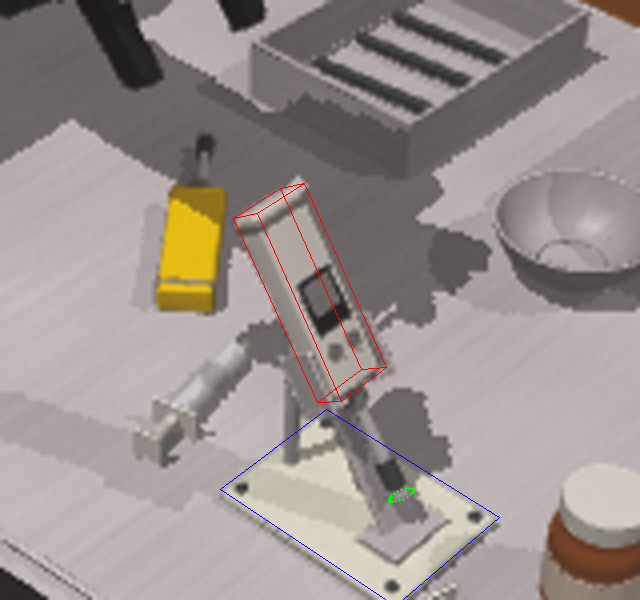

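View pics/end_w.png

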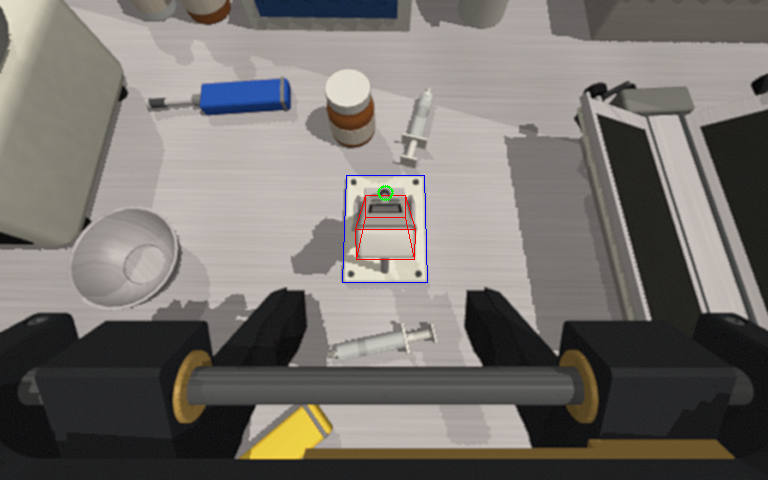

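View pics/end_top.png

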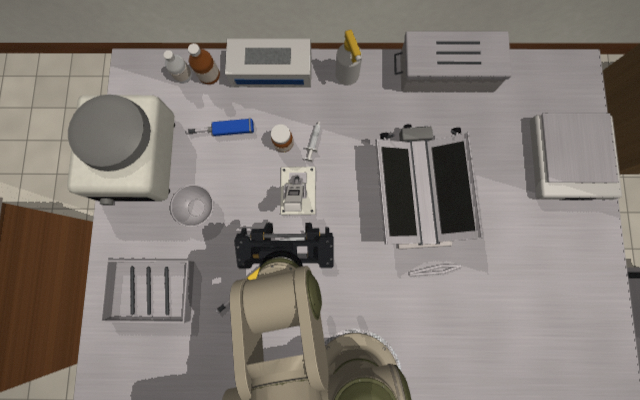

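Run:
```python
from plant import *
from h import *
d=pickle.load(open("f0.pkl","rb"))
a=d["scene"][1]["img"];b=grab_frame("scene")["img"]
A=[cv2.resize(i[125:230,320:400],None,fx=4.5,fy=4.5,interpolation=cv2.INTER_CUBIC) for i in (a,b)]
cv2.imwrite("pics/cmp.png",np.hstack(A)[:,:,::-1])
g=[cv2.cvtColor(i[136:190,325:370],cv2.COLOR_RGB2GRAY).astype(np.float32) for i in (a,b)]
print(cv2.phaseCorrelate(g[0],g[1],cv2.createHanningWindow(g[0].shape[::-1],cv2.CV_32F)))
```

```text
((0.38307965571263125, 0.12060551697992139), 0.797338542231807)
```

View pics/cmp.png

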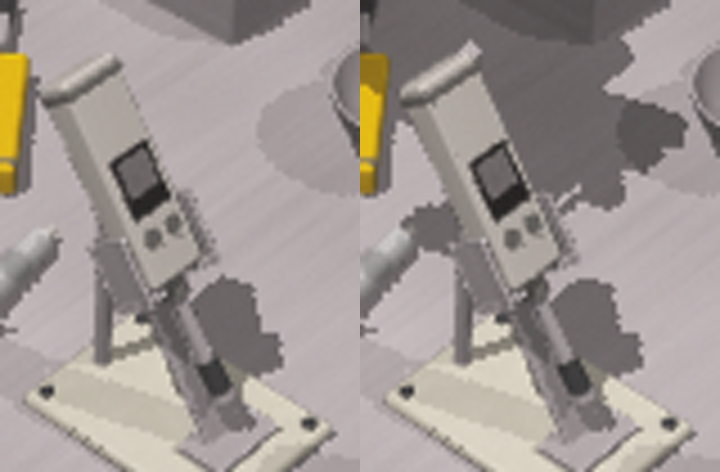

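The before and after crops match (shift under 0.4 px, about 1 mm). The thermometer is seated and everything else is where it was, so I hand in.

Run:
```python
from plant import *
job_done();print("done")
```

```text
the job is handed in; nothing more can be done
done
```

I took both readings, left panel then right, set the thermometer back in its stand, and handed the job in about 50 s in (limit 72 s).

- **Readings:** I put the tip square on the middle of each panel, using slopes measured at about 0.427 rad left and 0.485 rad right. It pressed with a steady 5.4 N on the left and 5.1 N on the right, each held for at least 2.5 s. The pressing distances put it near half travel, slightly under on the right, and well short of the stop.
- **Tip position:** Camera overlays put the tip within about 1 mm of where I aimed before each press. The two fixed cameras disagreed by about 5 mm on where the stand stood along x. I went with the wrist-camera view, which matched the thermometer before the grasp.
- **Return:** I lowered it along its own axis until the axial force rose about 3 N at the height where I had gripped it, then let go and withdrew. Crops before and after differ by under 0.4 px (about 1 mm).
- **Everything else:** By eye, the other objects are unmoved in the final pictures. In the top view the arm partly hid the yellow look-alike and one syringe, but the wrist view shows them. The gripper is clear of everything, and no check failed.

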